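Open the display jar: unlock the keeper and rock out the stopper

ROBOT

A 6-joint arm with a two-finger parallel gripper is mounted at the origin on the work surface. World frame = base frame: x ahead of the robot, y to its left, z up, the work surface at z = 0. Lengths are in m, angles in degrees, forces in N, time in s.
With the tool pointing down it reaches from about 0.4 to 0.825 m from the base axis. Payload 7 kg.
Tool frame: the origin (TCP) lies between the finger pads; the fingertips stand 11 mm ahead of it and the grasp point (between the pads) lies 8 mm behind it; z points along the fingers, y is the direction in which the jaws open and shut (so a half turn about z gives the same grasp; the last joint's range is limited). The gripper opens to 88 mm and grips with 3 to 60 N. Pads are 19 mm wide; open, the fingers measure 130 mm over their backs; the gripper's body (78 mm by 193 mm) begins 47 mm behind the grasp point.
Start: joints at [-52.821, 20.546, 0.682, 0, -70.136, -16.507], TCP at [0.238, -0.632, 0.238] pointing down, gripper open.
Joint ranges: [-176.03, 176.03], [-82.01, 121.73], [-58.28, 71.71], [-173.87, 95.51], [-174.79, -0.11], [-173.66, 173.66]. Speed limits (degrees/s): [136.94, 136.94, 172.46, 180, 180, 180].

INTERFACE

Orientations are given as [roll, pitch, yaw] about the fixed x, y, z axes, in that order (R = Rz(yaw) Ry(pitch) Rx(roll)).
In Python, from plant import r gives the robot as it stands.
- The arm moves only by the shell command python3 -m inch 'ROWS' [OPENING] [FORCE]. ROWS is JSON, a list of rows, each an object of numbers: "x", "y", "z": the shift along the tool's x, y, z as a fraction of full scale; "yaw": the turn about the tool's z as a fraction of full scale. In form: [{"x": .., "y": .., "z": .., "yaw": ..}, ...]. A call has 1 to 5 rows; each row shifts and turns the pose as measured when the row begins, along the tool's axes as they then stand; what a row does not reach is not made up. Full scale, the value 1, is 0.025 m for a shift and 4 degrees for a turn. A row lasts 1/12 s, in which the tool goes at most 41.7 mm and 7.16 degrees, less where a joint would pass 70% of its speed; a pose out of reach is approached as far as the arm can. A call with a number of a shift or a turn outside -1 to 1 is refused whole. A call with a gripper value outside its range is refused whole. OPENING is the opening, from -1 (shut) to 1 (fully open), set as the call begins (- or left out, the last holds). The fingers move at their own pace and stop on an object; FORCE is the grip in N (left out, the last holds). Time passes only in rows, so rows that do not move let the fingers close. It gives the time, the measured TCP pose, the force and the opening at its end, in the units of the state.
- r.get_state(): the state, without advancing time (a new reading comes with each control period).
- r.capture(name): name is "scene" or "top" or "wrist"; returns (picture, depth): 384x512x3 uint8, red, green, blue; 384x512 float32, m along the optical axis (not along the pixel's ray), 0 where there is no reading.
- r.camera_info(name): a dict with "mtx" (3x3 intrinsics, pixels), "k1" (the pictures are not rectified: a ray, as slopes to the right and down, at radius r is drawn at 1 + k1 r^2 times it, then the intrinsics apply), "pose" (4x4, takes a point from camera to world coordinates). Camera axes: x right, y down, z forward; pixel columns grow to the right and rows downward; lengths in m; the calibration is good to about 2 mm. A picture is of the moment at which its call begins: read the wrist's pose just before it. camera_info takes no time and is no camera call; for the wrist camera it gives the pose at the moment of the call.
- r.close_job(): hands the job in, once; it reports no verdict.
The state is a dict: "time_s": time; "joints": joint angles; "qd": joint speeds; "joint_torque": joint torques, N m; "tcp_pos": TCP position; "eef_rot": TCP orientation; "contact_force": force on the tool from outside, world axes, zero at the start; "moment": the same for the moment, N m; "gripper_width": finger opening in m.
Only numpy, scipy, OpenCV 4.12 (cv2) and the standard library are available. Lean on these libraries where they do the work, as an engineer would, in place of code of your own. Each camera call takes 0.05 s, during which the arm holds its last target. There are 200 camera calls.

TASK

Open the stoneware jar for display: slide the wooden keeper along its T-track to the open end, lift it off and stand it upright in the empty part of the low blue crate. Then rock the tapered wooden stopper from side to side, first towards the track's open end and then the other way, easing it up until it comes out, without dragging the jar up out of its leaning cradle, and put the stopper in the crate too. Set both down rather than dropping them, and leave the other crockery where it is.

Things in the scene. Friction and masses are not known exactly. Their poses are not given: they have to be found in the camera images.
- rack: Fixed wooden rack holding a leaning jar, an aluminium T-track in front. Origin on the table, z up; -x is the front, to which the jar leans 28 deg from vertical (its axis, upward, is (-0.469, 0, 0.883) in rack axes). Base board x -30 to 130, y +-100 mm, 12 mm high. The T-track runs along rack y at rack x = -85 mm: 56 mm wide, 22 mm high, y = -98 to +130 mm.
- lip_end (a point): Where the T-track's lips end: rack (-85, 50, 22) mm. From here to the end stop at y = +130 mm the track is open on top, so that the keeper, once its origin is between rack y = +77 and +104 mm, lifts straight up.
- track_exit (a point): Where the keeper's origin is in the middle of the open end of the T-track: rack (-85, 90, 6.5) mm.
- jar (a joint): How far the dark brown stoneware jar (1.75 kg, belly 125 mm wide, 130 mm long, neck 62 mm wide outside, 46 mm inside) is drawn up out of the cradle along its leaning axis, m; 0 = fully home. It cannot turn or tip; it rises with a pull of about 17 N and slides home by itself when let go.
- jar_rim (a point): Centre of the jar's mouth at the rim, rack (-6, 0, 147) mm when the jar is home; its z is the jar's axis, up out of the mouth, its y is the rack's y. 6 mm inside the mouth two sprung cork cheeks, at +y and -y, grip the stopper above its bead.
- stopper: Loose pale wooden stopper, 85 mm long, 0.1 kg. Origin at the centre of the underside of its collar, which sits on the jar's rim; z along it, away from the jar; x and y parallel to the jar's when seated. Collar 58 mm wide, 8 mm thick; plug below it 32 mm long, tapering to 25 mm wide; handle above it from z = 8 to 53 mm.
- stopper_grip (a point): Middle of the stopper's handle, 34 mm above the collar's underside on its axis. The handle is a block 30 mm thick along y, 34 mm along x, 45 mm high, to be taken across its y faces, the tool along the leaning axis.
- stopper_bead (a point): Centre of the plug's bead (37 mm wide, 14 mm below the collar's underside), held under the two cheeks. A straight pull (about 35 N) only drags the jar up. Rocked about 14 deg about the stopper's x, one side's bead rises some 11 mm and jumps past its cheek (torque about 1 Nm).
- stopper_collar (a point): Centre of the collar's underside. To rock it out, tip its handle about 14 deg towards +y (the side of the track's open end) with the collar's edge on that side as fulcrum on the rim, so that the -y side jumps past its cheek; then, keeping the freed side up at that height, tip it as far towards -y to free the +y side, and lift along the jar's axis.
- keeper: Loose wooden keeper, an upside-down L 224 mm high, 0.4 kg, captive in the T-track. Origin at the centre of its foot's underside, z up. Post 26 (x) x 30 (y) mm, z = 25 to 205 mm; on top an arm 30 mm wide (y), z = 205 to 224 mm, from x = -15 to +73 mm, over the stopper. It starts anywhere on the lipped part in front of the stopper.
- keeper_shoe (a point): Middle of the keeper's steel shoe, 54 (x) x 56 (y) mm, z = 15 to 25 mm, which rides on top of the track. Under it a web 12 mm thick and a foot 40 (x) x 50 (y) x 8 mm run inside the track under its lips, with 2 mm play; greased, it slides easily, but its foot may trail the top by some mm. The keeper stands by itself on its foot.
- keeper_grip (a point): Top of the keeper's post at the underside of its arm, 205.5 mm above its origin; 30 mm wide along y.
- crate: Fixed blue plastic crate, open on top, 212 (x) x 272 (y) x 70 mm outside, walls and floor 6 mm. Origin under its centre on the table, z up. A stack of small dishes stands in the corner at its +x, -y side; the rest is empty.
- bowls: Stack of white bowls, 96 mm wide, 87 mm high, beside the rack at its -y side. Origin at its underside. Leave alone.
- flask: Dark narrow-necked flask, 58 mm wide, 158 mm high, beside the rack at its +y side. Origin at its underside. Leave alone.
- cup: Blue cup, 56 mm wide, 55 mm high, near the robot. Origin at its underside. Leave alone.
- dish: Stack of three white dishes, 72 mm wide, 28 mm high, in the crate. Origin at its underside. Leave alone.
- pot: Dark lidded pot, 76 mm wide, 86 mm high, at the back. Origin at its underside. Leave alone.
Things that resemble listed ones, but are neither listed nor needed, are in the scene too. Of the things shaped like the keeper, the wooden one is meant. What is shaped like the stopper but red is not meant.

How it is judged (in metres and radians):
On the way, in this order (a step that is already met when the one before it is completed fails the run):
1. the keeper has been lifted off the T-track (height (world z) of keeper above 0.05 m), for 0.1 s.
2. the stopper, still in the jar's mouth, is rocked towards the track's open end (rack +y) (y of stopper_grip in the frame of jar_rim above 0.006 m and z of stopper in the frame of jar_rim below 0.03 m), for 0.05 s.
3. the stopper, still in the jar's mouth, is rocked the other way (rack -y) (y of stopper_grip in the frame of jar_rim below -0.006 m and z of stopper in the frame of jar_rim below 0.03 m), for 0.05 s.
4. the stopper is out of the jar (distance between stopper and jar_rim above 0.045 m), for 0.1 s.
At the end, for the whole second after the job is handed in: the keeper stands upright (within 9 deg) on the crate's floor, the stopper is inside the crate (its collar below the crate's rim), both at rest, and the jar is home in its cradle (within 4 mm) (x of keeper in the frame of crate between -0.105 and 0.105 m and y of keeper in the frame of crate between -0.135 and 0.135 m and height (world z) of keeper below 0.02 m and angle between keeper's own z axis and vertical below 0.15 rad and x of stopper in the frame of crate between -0.105 and 0.105 m and y of stopper in the frame of crate between -0.135 and 0.135 m and height (world z) of stopper below 0.07 m and linear speed of keeper below 0.05 m/s and linear speed of stopper below 0.1 m/s and value of joint jar below 0.004 m); the robot touches nothing.
It fails at once if the jar is dragged more than 12 mm up out of its cradle (value of joint jar above 0.012 m).
It fails at once if the keeper is dropped or flung (faster than 1.2 m/s) (linear speed of keeper above 1.2 m/s).
It fails at once if the stopper is dropped or flung (faster than 1.2 m/s) (linear speed of stopper above 1.2 m/s).
It fails at once if another piece of crockery (bowls, flask, cup, dishes, pot) is moved more than 30 mm (distance of any of bowls, flask, cup, dish, pot from where it was at the start of the episode above 0.03 m).
It also fails if it takes over 72 s, if anything falls off the work surface, if the arm or the gripper's body presses on something with over 40 N, if the wrist force passes 120 N, or if a joint passes its speed limit or range.

## Working session

There is one attempt and no reset: what is moved stays moved. The work goes in short steps, Python scripts to look and compute and a shell command to move; the robot and the scene stay as the last step left them, time stands still between calls to the robot, and variables do not carry over. Pictures are saved under pics/ and viewed, about 8 in all and at most 12, crops included, and the job is handed in when it is done.

```bash
ls; mkdir -p pics; cat > h.py <<'E'
import numpy as np, cv2
from plant import r
def cap(n,f=None):
    info=r.camera_info(n); p,d=r.capture(n)
    np.savez('pics/'+(f or n)+'.npz',p=p,d=d,K=info['mtx'],k1=info['k1'],T=info['pose'])
    cv2.imwrite('pics/'+(f or n)+'.png',cv2.cvtColor(p,cv2.COLOR_RGB2BGR))
def ray(z,u,v):
    K=z['K']; n=cv2.undistortPoints(np.array([[[u,v]]],float),np.array(K,float),np.array([float(z['k1']),0,0,0,0.]))[0,0]
    return n
def px(f,u,v,zw=None):
    """world point at a pixel from depth, or on plane zw"""
    z=np.load('pics/'+f+'.npz'); n=ray(z,u,v); T=z['T']
    if zw is None:
        w=z['d'][int(v)-1:int(v)+2,int(u)-1:int(u)+2]; D=np.median(w[w>0]) if (w>0).any() else 0
    else:
        dz=(T[:3,:3]@[n[0],n[1],1])[2]; D=(zw-T[2,3])/dz
    return (T@[n[0]*D,n[1]*D,D,1])[:3]
def cloud(f):
    z=np.load('pics/'+f+'.npz'); d=z['d']; h,w=d.shape
    uv=np.stack(np.meshgrid(np.arange(w),np.arange(h)),-1).reshape(-1,1,2).astype(float)
    n=cv2.undistortPoints(uv,np.array(z['K'],float),np.array([float(z['k1']),0,0,0,0.])).reshape(h,w,2)
    P=np.concatenate([n*d[...,None],d[...,None]],-1)
    return P@z['T'][:3,:3].T+z['T'][:3,3],z['p'],d>0
E
python3 - <<'E'
from h import *
cap('scene');cap('top')
for n in('scene','top','wrist'):
    i=r.camera_info(n);print(n,np.round(i['mtx'],1).tolist(),i['k1'],np.round(i['pose'],3).tolist())
print(r.get_state())
a=cv2.imread('pics/top.png');cv2.imwrite('pics/topb.png',cv2.resize(a,(800,600)))
a=cv2.imread('pics/scene.png');cv2.imwrite('pics/sceneb.png',cv2.resize(a,(800,600)))
E
```

```text
pics
scene [[423.0, 0.0, 259.1], [0.0, 423.0, 197.7], [0.0, 0.0, 1.0]] -0.03330509206348739 [[-0.783, 0.41, -0.468, 1.18], [0.622, 0.513, -0.592, 0.777], [-0.002, -0.754, -0.657, 1.005], [0.0, 0.0, 0.0, 1.0]]
top [[423.1, 0.0, 254.3], [0.0, 423.1, 191.5], [0.0, 0.0, 1.0]] -0.11522789541378266 [[0.03, -0.996, 0.084, 0.483], [-0.999, -0.033, -0.032, 0.006], [0.035, -0.083, -0.996, 1.22], [0.0, 0.0, 0.0, 1.0]]
wrist [[287.9, 0.0, 260.7], [0.0, 287.9, 190.1], [0.0, 0.0, 1.0]] -0.03206767622805025 [[-0.352, 0.901, 0.254, 0.17], [0.936, 0.339, 0.097, -0.657], [0.001, 0.272, -0.962, 0.384], [0.0, 0.0, 0.0, 1.0]]
{'time_s': 0.1, 'joints': array([-5.28207300e+01,  2.05887653e+01,  6.37679235e-01, -1.73355265e-02,
       -7.01356811e+01, -1.65053584e+01]), 'qd': array([ 0.01951746, -0.05015862,  0.06803835,  0.07430604,  0.01059214,
       -0.03317098]), 'joint_torque': array([-1.47921295e-03, -5.84165668e+01,  2.93751812e+01,  7.01554075e+00,
        1.01598114e-02, -3.16669775e-05]), 'tcp_pos': array([ 0.23811009, -0.63114771,  0.23669123]), 'eef_rot': array([ 1.79912178e+02, -9.02756005e-03, -1.59331984e+02]), 'contact_force': array([ 0.58245407, -0.17788592,  0.52487928]), 'moment': array([ 0.03833368,  0.00255763, -0.06790923]), 'gripper_width': 0.08724868078218347}
```

View pics/topb.png

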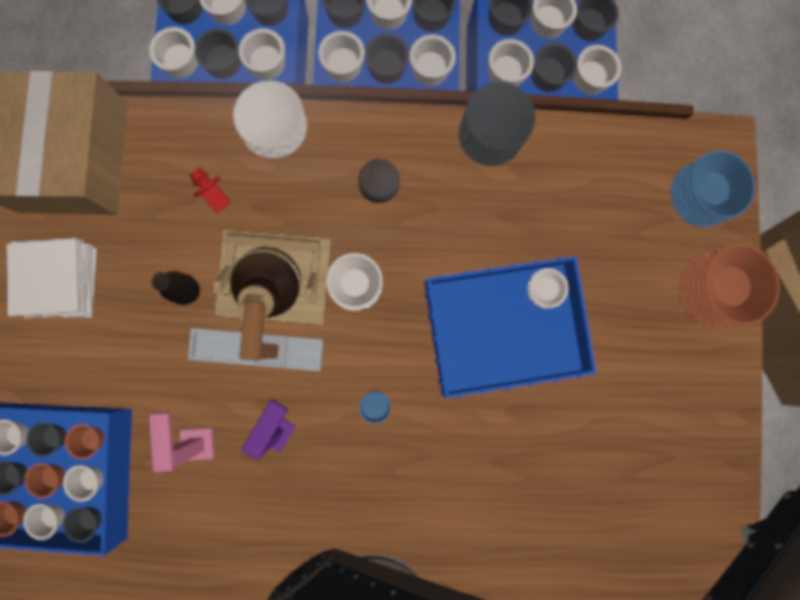

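View pics/sceneb.png

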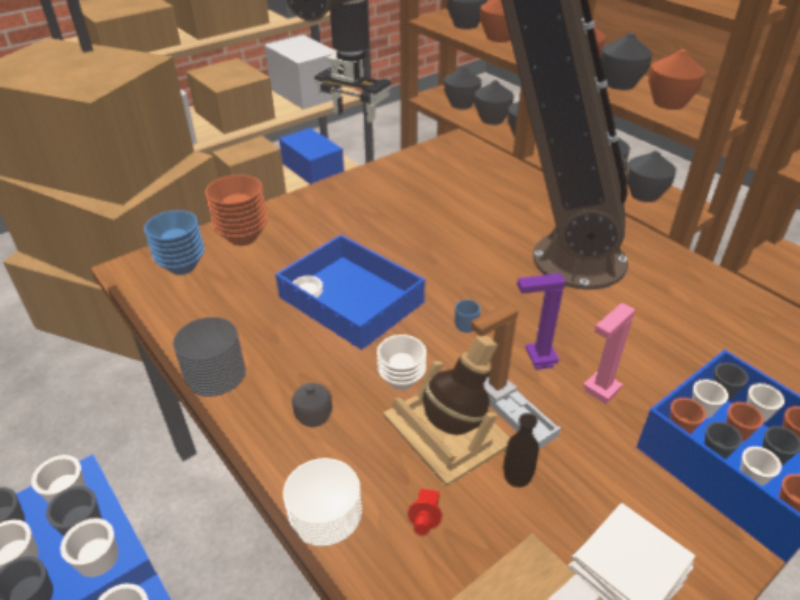

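```bash
python3 - <<'E'
from h import *
s=1/1.5625
def P(l,z): return np.array([px('top',u*s,v*s,z) for u,v in l])
c=P([(425,279),(576,258),(595,374),(445,396)],.07); print('crate',c.round(3).tolist(), c.mean(0).round(3),[np.linalg.norm(c[i]-c[i-1]).round(3) for i in range(4)])
t=P([(190,328),(323,338),(321,371),(188,360)],.022); print('track',t.round(3).tolist(),t.mean(0).round(3),[np.linalg.norm(t[i]-t[i-1]).round(3) for i in range(4)])
b=P([(222,230),(330,238),(325,323)],.012); print('board',b.round(3).tolist(),[np.linalg.norm(b[i]-b[i-1]).round(3) for i in range(3)])
C,p,ok=cloud('top')
# keeper arm top by height ~.224+
m=ok&(C[...,2]>.205)&(C[...,2]<.26)&(C[...,0]>.3)&(C[...,0]<.65)&(C[...,1]>.05)&(C[...,1]<.35)
q=C[m]; print(m.sum(),q.min(0),q.max(0))
rect=cv2.minAreaRect(q[:,:2].astype(np.float32)); print(rect, cv2.boxPoints(rect).round(3).tolist(),np.median(q[:,2]))
cr=cv2.imread('pics/top.png')[130:250,100:240]; cv2.imwrite('pics/c1.png',cv2.resize(cr,(700,600),interpolation=cv2.INTER_CUBIC))
E
```

```text
crate [[0.617, -0.079, 0.07], [0.665, -0.349, 0.07], [0.459, -0.385, 0.07], [0.415, -0.119, 0.07]] [ 0.539 -0.233  0.07 ] [np.float64(0.207), np.float64(0.274), np.float64(0.209), np.float64(0.27)]
track [[0.52, 0.342, 0.022], [0.51, 0.099, 0.022], [0.45, 0.101, 0.022], [0.462, 0.343, 0.022]] [0.485 0.221 0.022] [np.float64(0.058), np.float64(0.243), np.float64(0.06), np.float64(0.242)]
board [[0.703, 0.295, 0.012], [0.694, 0.095, 0.012], [0.537, 0.098, 0.012]] [np.float64(0.258), np.float64(0.201), np.float64(0.157)]
1527 [0.30019652 0.13611027 0.20543626] [0.55681207 0.34321691 0.23578953]
((0.4298486113548279, 0.24823617935180664), (0.2340678870677948, 0.21016612648963928), 9.229866981506348) [[0.296999990940094, 0.3330000042915344], [0.3310000002384186, 0.12600000202655792], [0.5619999766349792, 0.16300000250339508], [0.5289999842643738, 0.3709999918937683]] 0.224273973441394
```

View pics/c1.png

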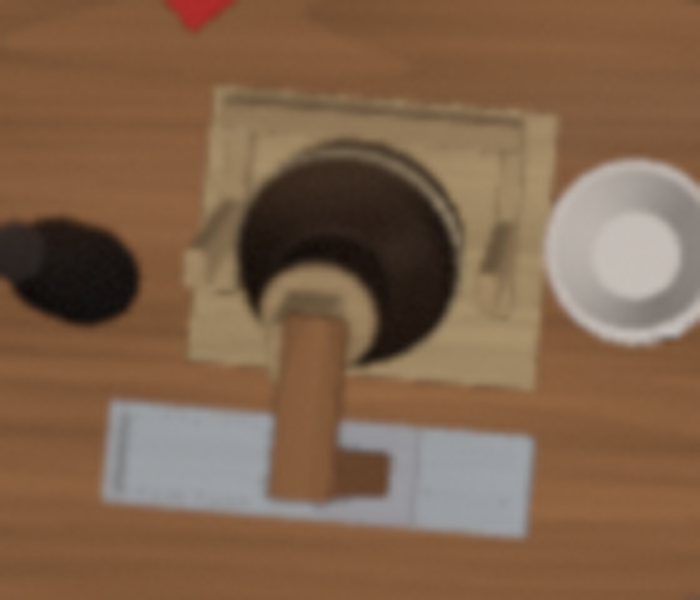

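```bash
python3 - <<'E'
from h import *
def P(l,z): return np.array([px('top',u/5+100-.4,v/5+130-.4,z) for u,v in l])
W=np.vstack([P([(215,88),(557,116),(534,387),(187,360)],.012),P([(535,436),(526,537)],.022)])
R=np.array([(130,100),(130,-100),(-30,-100),(-30,100),(-57,-98),(-113,-98)])/1e3
cw,cr=W[:,:2].mean(0),R.mean(0)
a=W[:,:2]-cw;b=R-cr
th=np.arctan2((b[:,0]*a[:,1]-b[:,1]*a[:,0]).sum(),(b*a).sum())
M=np.array([[np.cos(th),-np.sin(th)],[np.sin(th),np.cos(th)]]);o=cw-M@cr
print('rack yaw',np.degrees(th),'origin',o,'res mm',((R@M.T+o-W[:,:2])*1e3).round(1).tolist())
k=P([(268,497),(332,500),(345,318),(285,315)],.2305);print('arm',((k[:,:2]-o)@M*1e3).round(1).tolist(),k.round(3).tolist())
C,p,ok=cloud('top')
for u,v in[(300,450),(310,400),(315,350)]: print(C[int(v/5+130),int(u/5+100)])
print('exit',M@[-.085,.09]+o,'rim',M@[-.006,0]+o,'grip',M@[-.006-.034*.469,0]+o,.147+.034*.883)
E
```

```text
rack yaw -2.1647948857562738 origin [0.56916939 0.19859823] res mm [[-0.3, -0.2], [2.2, -1.3], [-1.0, -2.3], [-2.3, -1.7], [0.2, 3.1], [1.2, 2.3]]
arm [[-98.0, 4.4], [-97.3, -25.6], [-12.1, -24.7], [-12.7, 3.6]] [[0.471, 0.207, 0.23], [0.471, 0.177, 0.231], [0.556, 0.174, 0.23], [0.557, 0.203, 0.231]]
[0.4928438  0.19183073 0.22983051]
[0.51631994 0.18822747 0.22968153]
[0.53973503 0.18679532 0.23059402]
exit [0.48762969 0.29174477] rim [0.56317367 0.19882487] grip [0.54723905 0.19942722] 0.17702199999999998
```

```bash
python3 -m inch '[{"z":-1,"yaw":1},{"z":-1,"yaw":1},{"z":-1,"yaw":1},{"z":-1,"yaw":1},{"yaw":1}]' 1 && python3 -m inch '[{"yaw":0.71},{"x":-1,"y":1},{"x":-1,"y":1},{"x":-1,"y":1},{"x":-1,"y":1}]' && python3 -m inch '[{"x":-1,"y":1},{"x":-1,"y":1},{"x":-1,"y":1},{"x":-1,"y":1},{"x":-1,"y":1}]'
```

```text
validation failed for argument at $[0]...
```

```bash
python3 -m inch '[{"x":0,"y":0,"z":-1,"yaw":1},{"x":0,"y":0,"z":-1,"yaw":1},{"x":0,"y":0,"z":-1,"yaw":1},{"x":0,"y":0,"z":-1,"yaw":1},{"x":0,"y":0,"z":0,"yaw":1}]' 1 && python3 -m inch '[{"x":0,"y":0,"z":0,"yaw":0.71},{"x":-1,"y":1,"z":0,"yaw":0},{"x":-1,"y":1,"z":0,"yaw":0},{"x":-1,"y":1,"z":0,"yaw":0},{"x":-1,"y":1,"z":0,"yaw":0}]'
```

```text
time_s: 0.52
tcp_pos: [0.2371, -0.6295, 0.3353]
eef_rot: [179.4, -0.4, 179.9]
contact_force: [0.1, -1.6, 2.0]
gripper_width: 0.088
time_s: 0.93
tcp_pos: [0.3408, -0.5366, 0.3347]
eef_rot: [179.4, -0.5, 176.0]
contact_force: [0.5, -0.1, -0.1]
gripper_width: 0.0876
```

```bash
python3 -m inch '[{"x":-1,"y":1,"z":0,"yaw":0},{"x":-1,"y":1,"z":0,"yaw":0},{"x":-1,"y":1,"z":0,"yaw":0},{"x":-1,"y":1,"z":0,"yaw":0},{"x":-1,"y":1,"z":0,"yaw":0}]' && python3 -m inch '[{"x":0,"y":1,"z":0,"yaw":0},{"x":0,"y":1,"z":0,"yaw":0},{"x":0,"y":1,"z":0,"yaw":0},{"x":0,"y":1,"z":0,"yaw":0},{"x":0,"y":1,"z":0,"yaw":0}]' && python3 -m inch '[{"x":0,"y":1,"z":0,"yaw":0},{"x":0,"y":1,"z":0,"yaw":0},{"x":0,"y":1,"z":0,"yaw":0},{"x":0,"y":1,"z":0,"yaw":0},{"x":0,"y":1,"z":0,"yaw":0}]' && python3 -m inch '[{"x":0,"y":1,"z":0,"yaw":0},{"x":0,"y":1,"z":0,"yaw":0},{"x":0,"y":1,"z":0,"yaw":0},{"x":0,"y":1,"z":0,"yaw":0},{"x":0,"y":1,"z":0,"yaw":0}]'
```

```text
time_s: 1.35
tcp_pos: [0.4786, -0.4134, 0.3333]
eef_rot: [179.2, -0.6, 175.9]
contact_force: [-0.5, -0.6, 1.1]
gripper_width: 0.0879
time_s: 1.77
tcp_pos: [0.4919, -0.2808, 0.3297]
eef_rot: [179.1, -1.0, 176.1]
contact_force: [0.5, -0.3, 0.6]
gripper_width: 0.0876
time_s: 2.18
tcp_pos: [0.4988, -0.1493, 0.3298]
eef_rot: [179.0, -1.3, 176.1]
contact_force: [0.5, 0.7, 0.4]
gripper_width: 0.0879
time_s: 2.6
tcp_pos: [0.5055, -0.0181, 0.3309]
eef_rot: [179.0, -1.4, 176.1]
contact_force: [0.6, 0.2, -0.5]
gripper_width: 0.0881
```

```bash
python3 -m inch '[{"x":0,"y":1,"z":0,"yaw":-0.43},{"x":0.3,"y":1,"z":0,"yaw":0},{"x":0.3,"y":1,"z":0,"yaw":0},{"x":0.3,"y":1,"z":0,"yaw":0},{"x":0.2,"y":1,"z":0,"yaw":0}]' && python3 -m inch '[{"x":0,"y":1,"z":0,"yaw":0},{"x":0,"y":1,"z":0,"yaw":0},{"x":0,"y":0.7,"z":0,"yaw":0},{"x":0,"y":0,"z":0,"yaw":0},{"x":0,"y":0,"z":0,"yaw":0}]' ; python3 - <<'E'
from h import *
cap('wrist','w1'); s=r.get_state(); print(s['tcp_pos'],s['eef_rot'],s['joints'])
a=cv2.imread('pics/w1.png');cv2.imwrite('pics/w1b.png',cv2.resize(a,(800,600)))
E
```

```text
time_s: 3.02
tcp_pos: [0.4813, 0.1139, 0.3321]
eef_rot: [179.0, -1.6, 177.9]
contact_force: [-0.0, 0.7, 0.8]
gripper_width: 0.0876
time_s: 3.43
tcp_pos: [0.481, 0.1889, 0.332]
eef_rot: [179.0, -1.7, 178.2]
contact_force: [-1.1, -0.0, -0.6]
gripper_width: 0.0874
[0.48102668 0.18856895 0.33195717] [178.99648146  -1.69436031 178.1742912 ] [  41.74185806    3.36309566   -8.36727072   -1.93156202  -78.81183758
 -133.1986215 ]
```

View pics/w1b.png

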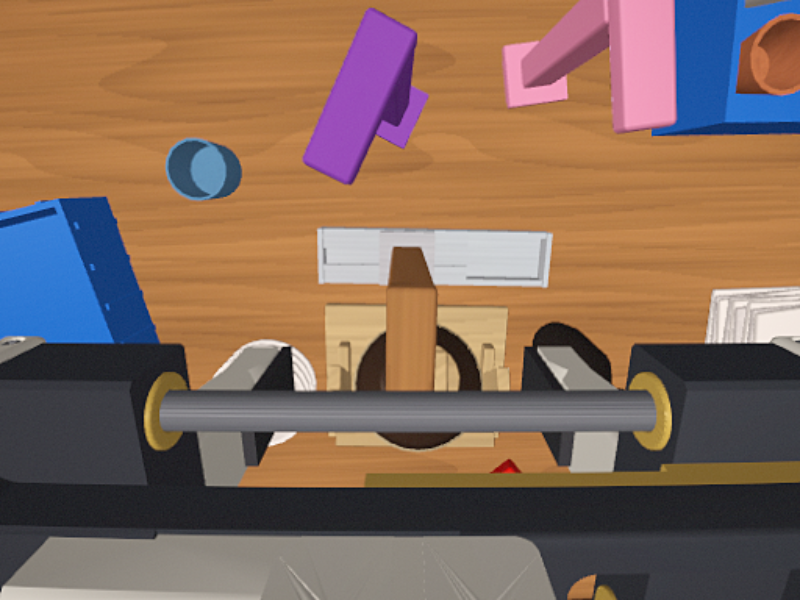

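```bash
python3 -m inch '[{"x":-0.1,"y":0.1,"z":1,"yaw":0},{"x":0,"y":0,"z":1,"yaw":0},{"x":0,"y":0,"z":1,"yaw":0},{"x":0,"y":0,"z":1,"yaw":0},{"x":0,"y":0,"z":0.8,"yaw":0}]' && python3 -m inch '[{"x":0,"y":0,"z":0,"yaw":0},{"x":0,"y":0,"z":0,"yaw":0}]'
```

```text
time_s: 3.9
tcp_pos: [0.4832, 0.1908, 0.2133]
eef_rot: [178.6, -1.2, 178.0]
contact_force: [0.8, 0.6, 0.2]
gripper_width: 0.0872
time_s: 4.07
tcp_pos: [0.4811, 0.1876, 0.2094]
eef_rot: [178.9, -1.5, 177.9]
contact_force: [0.3, 0.5, 0.2]
gripper_width: 0.0871
```

```bash
python3 -m inch '[{"x":-0.12,"y":0.13,"z":0.2,"yaw":0},{"x":0,"y":0,"z":0,"yaw":0}]' && python3 -m inch '[{"x":0,"y":0,"z":0,"yaw":0},{"x":0,"y":0,"z":0,"yaw":0},{"x":0,"y":0,"z":0,"yaw":0},{"x":0,"y":0,"z":0,"yaw":0},{"x":0,"y":0,"z":0,"yaw":0}]' -1 30 && python3 -m inch '[{"x":0,"y":0,"z":0,"yaw":0},{"x":0,"y":0,"z":0,"yaw":0},{"x":0,"y":0,"z":0,"yaw":0},{"x":0,"y":0,"z":0,"yaw":0},{"x":0,"y":0,"z":0,"yaw":0}]'
```

```text
time_s: 4.23
tcp_pos: [0.4852, 0.1904, 0.206]
eef_rot: [178.9, -1.4, 177.8]
contact_force: [-0.4, -1.1, -0.1]
gripper_width: 0.0875
time_s: 4.65
tcp_pos: [0.4874, 0.1915, 0.21]
eef_rot: [178.6, -1.1, 177.8]
contact_force: [0.3, -0.1, 0.1]
gripper_width: 0.0599
time_s: 5.07
tcp_pos: [0.4874, 0.1915, 0.2106]
eef_rot: [178.6, -1.1, 177.9]
contact_force: [0.3, -0.5, 0.2]
gripper_width: 0.0299
```

```bash
python3 -m inch '[{"x":0,"y":0.3,"z":0,"yaw":0},{"x":0,"y":0.6,"z":0,"yaw":0},{"x":0,"y":0.6,"z":0,"yaw":0},{"x":0,"y":0.6,"z":0,"yaw":0},{"x":0,"y":0.6,"z":0,"yaw":0}]' && python3 -m inch '[{"x":0,"y":0.6,"z":0,"yaw":0},{"x":0,"y":0.4,"z":0,"yaw":0},{"x":0,"y":0,"z":0,"yaw":0}]'
```

```text
time_s: 5.48
tcp_pos: [0.4888, 0.2615, 0.2107]
eef_rot: [178.8, -1.3, 177.7]
contact_force: [0.7, -0.1, -4.3]
gripper_width: 0.0302
time_s: 5.73
tcp_pos: [0.4904, 0.294, 0.2106]
eef_rot: [178.8, -1.2, 177.9]
contact_force: [0.9, -0.9, 0.3]
gripper_width: 0.0299
```

```bash
python3 -m inch '[{"x":0,"y":0,"z":-0.3,"yaw":0},{"x":0,"y":0,"z":-0.3,"yaw":0}]' && python3 -m inch '[{"x":0,"y":0,"z":-0.5,"yaw":0},{"x":0,"y":0,"z":-0.5,"yaw":0}]'; python3 - <<'E'
from h import *
s=r.get_state();print(s['contact_force'],s['moment'],s['tcp_pos'])
E
```

```text
time_s: 5.9
tcp_pos: [0.4897, 0.2947, 0.2242]
eef_rot: [178.9, -1.4, 178.0]
contact_force: [1.2, 0.2, -3.4]
gripper_width: 0.0296
time_s: 6.07
tcp_pos: [0.4891, 0.2933, 0.2494]
eef_rot: [179.1, -1.6, 177.9]
contact_force: [0.0, 0.5, -3.8]
gripper_width: 0.0293
[ 0.0488915   0.48175897 -3.76562305] [-0.05791429 -0.11983526  0.00403417] [0.48905311 0.29331965 0.24938277]
```

```bash
python3 -m inch '[{"x":0,"y":0,"z":-0.8,"yaw":0},{"x":0,"y":0,"z":-1,"yaw":0},{"x":0,"y":0,"z":-1,"yaw":0},{"x":0,"y":0,"z":-1,"yaw":0},{"x":0,"y":0,"z":-1,"yaw":0}]' && python3 -m inch '[{"x":0,"y":0,"z":-1,"yaw":0},{"x":0,"y":0,"z":-1,"yaw":0},{"x":0,"y":0,"z":-0.6,"yaw":0},{"x":0,"y":-0.5,"z":0,"yaw":0},{"x":0,"y":-1,"z":0,"yaw":0}]'
```

```text
time_s: 6.48
tcp_pos: [0.489, 0.2867, 0.3739]
eef_rot: [179.3, -2.0, 177.8]
contact_force: [0.5, 1.0, -3.3]
gripper_width: 0.0296
time_s: 6.9
tcp_pos: [0.4888, 0.2464, 0.4504]
eef_rot: [178.8, -1.7, 177.8]
contact_force: [1.1, -1.6, -6.2]
gripper_width: 0.0301
```

```bash
python3 -m inch '[{"x":0,"y":-1,"z":0,"yaw":0},{"x":0,"y":-1,"z":0,"yaw":0},{"x":0,"y":-1,"z":0,"yaw":0},{"x":0,"y":-1,"z":0,"yaw":0},{"x":0,"y":-1,"z":0,"yaw":0}]' && python3 -m inch '[{"x":0,"y":-1,"z":0,"yaw":0},{"x":0,"y":-1,"z":0,"yaw":0},{"x":0,"y":-1,"z":0,"yaw":0},{"x":0,"y":-1,"z":0,"yaw":0},{"x":0,"y":-1,"z":0,"yaw":0}]' && python3 -m inch '[{"x":0,"y":-1,"z":0,"yaw":0},{"x":0,"y":-1,"z":0,"yaw":0},{"x":0,"y":-1,"z":0,"yaw":0},{"x":0,"y":-1,"z":0,"yaw":0},{"x":0,"y":-1,"z":0,"yaw":0}]'
```

```text
time_s: 7.32
tcp_pos: [0.4791, 0.1126, 0.4478]
eef_rot: [178.7, -1.9, 177.8]
contact_force: [0.3, -1.1, -3.2]
gripper_width: 0.0294
time_s: 7.73
tcp_pos: [0.467, -0.0226, 0.4447]
eef_rot: [178.6, -2.0, 177.7]
contact_force: [0.8, 0.3, -3.1]
gripper_width: 0.0295
time_s: 8.15
tcp_pos: [0.4537, -0.1561, 0.4414]
eef_rot: [178.4, -2.1, 177.6]
contact_force: [0.2, 0.3, -3.5]
gripper_width: 0.0297
```

```bash
python3 -m inch '[{"x":-0.5,"y":-1,"z":0,"yaw":0},{"x":-0.5,"y":-1,"z":0,"yaw":0},{"x":-0.5,"y":-1,"z":0,"yaw":0},{"x":-0.5,"y":-1,"z":0,"yaw":0},{"x":-0.5,"y":-1,"z":0,"yaw":0}]' && python3 -m inch '[{"x":0,"y":-0.8,"z":0,"yaw":0},{"x":0,"y":-0.4,"z":0.5,"yaw":0},{"x":0,"y":0,"z":1,"yaw":0},{"x":0,"y":0,"z":1,"yaw":0},{"x":0,"y":0,"z":0,"yaw":0}]'; python3 - <<'E'
from h import *
cap('top','t2');cap('scene','s2'); s=r.get_state();print(s['tcp_pos'],s['eef_rot'])
a=cv2.imread('pics/t2.png')[150:300,240:400];b=cv2.imread('pics/s2.png')[30:260,130:370]
cv2.imwrite('pics/v2.png',np.hstack([cv2.resize(a,(400,375)),cv2.resize(b,(391,375))]))
E
```

```text
time_s: 8.57
tcp_pos: [0.5024, -0.2917, 0.4374]
eef_rot: [178.2, -1.9, 177.5]
contact_force: [0.1, 0.0, -3.1]
gripper_width: 0.03
time_s: 8.98
tcp_pos: [0.4941, -0.328, 0.3683]
eef_rot: [178.0, -2.3, 176.9]
contact_force: [-0.1, 0.1, -5.2]
gripper_width: 0.0303
[ 0.49552562 -0.32901706  0.37354878] [178.20510289  -1.98198638 176.98473515]
```

View pics/v2.png

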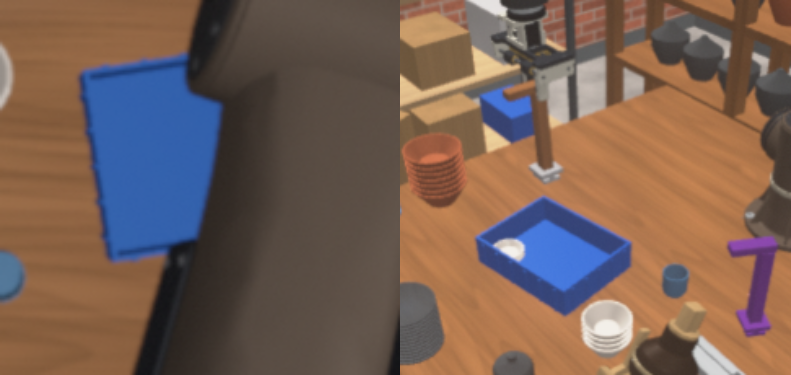

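```bash
python3 -m inch '[{"x":-0.5,"y":0.1,"z":0.8,"yaw":0},{"x":-0.1,"y":0,"z":1,"yaw":0},{"x":0,"y":0,"z":1,"yaw":0},{"x":0,"y":0,"z":1,"yaw":0},{"x":0,"y":0,"z":0.8,"yaw":0}]' && python3 -m inch '[{"x":0,"y":0,"z":0.3,"yaw":0},{"x":0,"y":0,"z":0,"yaw":0}]'; python3 - <<'E'
from h import *
s=r.get_state();print(s['contact_force'],s['tcp_pos'],s['eef_rot'])
E
```

```text
time_s: 9.5
tcp_pos: [0.5129, -0.3272, 0.2728]
eef_rot: [178.8, -0.6, 177.1]
contact_force: [-0.9, -0.2, -3.9]
gripper_width: 0.0303
time_s: 9.67
tcp_pos: [0.5124, -0.3263, 0.2649]
eef_rot: [178.8, -0.7, 177.1]
contact_force: [0.1, 0.5, -2.8]
gripper_width: 0.0298
[ 0.07327036  0.52769254 -2.83141295] [ 0.51236605 -0.32631321  0.26485955] [178.76955022  -0.7174754  177.12949041]
```

Foot at ≈.061; floor .006. Lower 45 mm, then small steps.

```bash
python3 -m inch '[{"x":0,"y":0,"z":0.5,"yaw":0},{"x":0,"y":0,"z":0.7,"yaw":0},{"x":0,"y":0,"z":0.3,"yaw":0},{"x":0,"y":0,"z":0.15,"yaw":0},{"x":0,"y":0,"z":0.1,"yaw":0}]'; python3 -m inch '[{"x":0,"y":0,"z":0.1,"yaw":0},{"x":0,"y":0,"z":0.1,"yaw":0}]'
```

```text
time_s: 10.08
tcp_pos: [0.5169, -0.3278, 0.2319]
eef_rot: [179.2, 0.0, 177.3]
contact_force: [-0.6, -0.2, -3.2]
gripper_width: 0.0299
time_s: 10.25
tcp_pos: [0.518, -0.3283, 0.2292]
eef_rot: [179.2, 0.2, 177.3]
contact_force: [0.3, 0.4, -3.4]
gripper_width: 0.0295
```

```bash
python3 -m inch '[{"x":0.2,"y":0,"z":0.25,"yaw":0},{"x":0.1,"y":0,"z":0.25,"yaw":0},{"x":0.05,"y":0,"z":0.15,"yaw":0}]'; python3 -m inch '[{"x":0,"y":0,"z":0.15,"yaw":0},{"x":0,"y":0,"z":0.15,"yaw":0}]'
```

```text
time_s: 10.5
tcp_pos: [0.5097, -0.328, 0.2135]
eef_rot: [179.3, 0.4, 177.3]
contact_force: [0.8, -0.6, -3.3]
gripper_width: 0.0296
time_s: 10.67
tcp_pos: [0.5122, -0.3294, 0.2103]
eef_rot: [179.5, 0.8, 177.4]
contact_force: [0.2, 6.1, 28.3]
gripper_width: 0.0297
```

```bash
python3 -m inch '[{"x":0,"y":0,"z":-0.06,"yaw":0},{"x":0,"y":0,"z":0,"yaw":0}]'; python3 -m inch '[{"x":0,"y":0,"z":0,"yaw":0},{"x":0,"y":0,"z":0,"yaw":0},{"x":0,"y":0,"z":0,"yaw":0}]' 0.2; python3 -m inch '[{"x":0,"y":0,"z":0,"yaw":0},{"x":0,"y":0,"z":0,"yaw":0},{"x":0,"y":0,"z":0,"yaw":0}]' 1;
```

```text
time_s: 10.83
tcp_pos: [0.5133, -0.3298, 0.2135]
eef_rot: [179.6, 1.0, 177.4]
contact_force: [0.1, -0.6, -4.0]
gripper_width: 0.0296
time_s: 11.08
tcp_pos: [0.5134, -0.3302, 0.2139]
eef_rot: [179.7, 1.1, 177.5]
contact_force: [1.0, -0.1, 0.4]
gripper_width: 0.0444
time_s: 11.33
tcp_pos: [0.5133, -0.3304, 0.2137]
eef_rot: [179.7, 1.1, 177.5]
contact_force: [-0.0, -0.3, -0.0]
gripper_width: 0.0644
```

```bash
python3 -m inch '[{"x":0,"y":0,"z":0,"yaw":0},{"x":0,"y":0,"z":0,"yaw":0},{"x":0,"y":0,"z":-0.5,"yaw":0},{"x":0,"y":0,"z":-1,"yaw":0},{"x":0,"y":0,"z":-1,"yaw":0}]' && python3 -m inch '[{"x":0,"y":0,"z":-1,"yaw":0},{"x":0,"y":0.5,"z":-0.5,"yaw":0},{"x":0,"y":1,"z":0,"yaw":0},{"x":0,"y":1,"z":0,"yaw":0},{"x":0,"y":1,"z":0,"yaw":0}]' && python3 -m inch '[{"x":0,"y":1,"z":0,"yaw":0},{"x":0,"y":1,"z":0,"yaw":0},{"x":0,"y":1,"z":0,"yaw":0},{"x":0,"y":1,"z":0,"yaw":0},{"x":0,"y":1,"z":0,"yaw":0}]' && python3 -m inch '[{"x":0,"y":1,"z":0,"yaw":0},{"x":0,"y":1,"z":0,"yaw":0},{"x":0,"y":1,"z":0,"yaw":0},{"x":0,"y":1,"z":0,"yaw":0},{"x":0,"y":1,"z":0,"yaw":0}]'
```

```text
time_s: 11.75
tcp_pos: [0.5094, -0.3294, 0.2711]
eef_rot: [179.5, 0.4, 177.4]
contact_force: [0.7, -0.2, 1.0]
gripper_width: 0.0868
time_s: 12.17
tcp_pos: [0.5143, -0.2448, 0.3168]
eef_rot: [179.7, 0.8, 177.1]
contact_force: [0.1, 0.1, -0.5]
gripper_width: 0.0876
time_s: 12.58
tcp_pos: [0.5202, -0.1146, 0.3185]
eef_rot: [179.7, 0.9, 177.0]
contact_force: [0.5, 0.0, 0.7]
gripper_width: 0.088
time_s: 13.0
tcp_pos: [0.5258, 0.0165, 0.3203]
eef_rot: [179.6, 1.0, 177.0]
contact_force: [0.2, -0.2, -0.5]
gripper_width: 0.0877
```

```bash
python3 -m inch '[{"x":-0.1,"y":1,"z":0,"yaw":0},{"x":-0.1,"y":1,"z":0,"yaw":-0.2},{"x":-0.1,"y":1,"z":0,"yaw":0},{"x":-0.1,"y":1,"z":0,"yaw":0},{"x":-0.1,"y":1,"z":0,"yaw":0}]' && python3 -m inch '[{"x":0,"y":1,"z":0,"yaw":0},{"x":0,"y":0.6,"z":0,"yaw":0},{"x":0,"y":0,"z":0,"yaw":0}]'; python3 - <<'E'
from h import *
cap('wrist','w3');cap('scene','s3'); s=r.get_state();print(s['tcp_pos'],s['eef_rot'],s['joints'])
a=cv2.imread('pics/w3.png')[150:384,150:400];b=cv2.imread('pics/s3.png')[150:330,140:390]
cv2.imwrite('pics/v3.png',np.vstack([cv2.resize(a,(400,300))[:,:],cv2.resize(b,(400,288))]))
for f in('scene','s3'):
    C,p,ok=cloud(f); q=p.astype(int)
    o=np.array([.5692,.1986]);M=np.array([[.9993,.0378],[-.0378,.9993]])
    L=(C[...,:2]-o)@M
    m=ok&(C[...,2]>.165)&(C[...,2]<.215)&(abs(L[...,1])<.04)&(L[...,0]>-.06)&(L[...,0]<.04)
    print(f,m.sum()); 
    for z0 in(.165,.175,.185,.195,.2):
        mm=m&(abs(C[...,2]-z0-.0025)<.004)
        if mm.sum()>5: print(z0,mm.sum(),np.percentile(L[mm],[3,50,97],axis=0).round(4).tolist(),q[mm].mean(0).round())
E
```

```text
time_s: 13.42
tcp_pos: [0.5429, 0.1474, 0.3227]
eef_rot: [179.6, 1.1, 177.9]
contact_force: [-0.3, -0.8, 0.0]
gripper_width: 0.0875
time_s: 13.67
tcp_pos: [0.5446, 0.1932, 0.3224]
eef_rot: [179.6, 1.1, 178.0]
contact_force: [0.0, 0.8, 0.1]
gripper_width: 0.0878
[0.54433994 0.19126012 0.32252139] [179.58835966   1.12558729 178.00625724] [  39.06479589    8.06892162   -5.19977865    0.44275244  -75.61257356
 -131.16032252]
scene 255
0.165 51 [[-0.0293, -0.0119], [0.0024, 0.0091], [0.0172, 0.0183]] [158. 128.  92.]
0.175 44 [[-0.0354, -0.0091], [-0.0048, 0.0132], [0.0009, 0.0188]] [145. 117.  84.]
0.185 53 [[-0.0423, -0.0096], [-0.0145, 0.0099], [-0.0055, 0.0189]] [156. 125.  88.]
0.195 61 [[-0.031, -0.01], [-0.0172, 0.0058], [-0.0105, 0.0173]] [185. 149. 105.]
0.2 24 [[-0.0213, -0.0095], [-0.016, 0.0043], [-0.0131, 0.017]] [194. 157. 110.]
s3 253
0.165 59 [[-0.0291, -0.0124], [0.0025, 0.0071], [0.016, 0.0189]] [163. 132.  94.]
0.175 46 [[-0.034, -0.0089], [-0.006, 0.0137], [0.0003, 0.0182]] [150. 122.  87.]
0.185 50 [[-0.0433, -0.0093], [-0.0156, 0.0135], [-0.0049, 0.0182]] [162. 129.  91.]
0.195 53 [[-0.0318, -0.0102], [-0.0181, 0.0038], [-0.0108, 0.0173]] [192. 155. 109.]
0.2 24 [[-0.0225, -0.0102], [-0.0175, 0.0032], [-0.0119, 0.0173]] [202. 163. 114.]
```

View pics/v3.png

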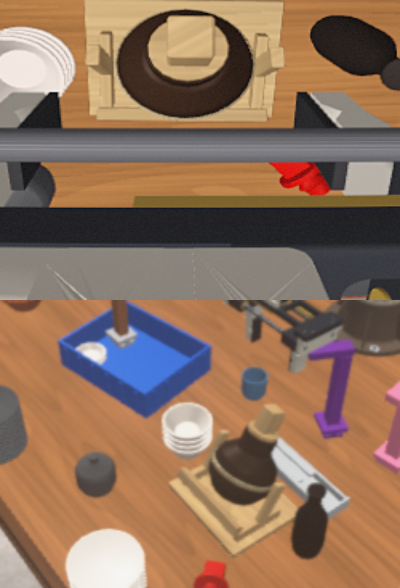

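```bash
python3 -m inch '[{"x":-0.2,"y":0.45,"z":0.8,"yaw":0},{"x":0,"y":0,"z":1,"yaw":0},{"x":0,"y":0,"z":1,"yaw":0},{"x":0,"y":0,"z":1,"yaw":0},{"x":0,"y":0,"z":0.8,"yaw":0}]' && python3 -m inch '[{"x":0,"y":0,"z":0.4,"yaw":0},{"x":0,"y":0,"z":0,"yaw":0}]'
```

```text
time_s: 14.18
tcp_pos: [0.5556, 0.2, 0.2113]
eef_rot: [179.2, 1.8, 177.8]
contact_force: [0.1, -0.4, 0.1]
gripper_width: 0.0877
time_s: 14.35
tcp_pos: [0.5541, 0.1967, 0.1969]
eef_rot: [179.4, 1.5, 177.7]
contact_force: [0.1, 0.2, -0.5]
gripper_width: 0.0877
```

```bash
python3 -m inch '[{"x":0.2,"y":0.25,"z":0.5,"yaw":0},{"x":0.1,"y":0,"z":0.5,"yaw":0},{"x":0,"y":0,"z":0,"yaw":0},{"x":0,"y":0,"z":0,"yaw":0}]'; python3 - <<'E'
from h import *
s=r.get_state();print(s['tcp_pos'],s['eef_rot'])
E
```

```text
time_s: 14.68
tcp_pos: [0.5495, 0.2016, 0.1755]
eef_rot: [179.3, 1.7, 177.6]
contact_force: [0.5, -0.5, 1.0]
gripper_width: 0.0879
[0.54952537 0.20157659 0.1755465 ] [179.34739526   1.69381531 177.57546001]
```

```bash
python3 -m inch '[{"x":0,"y":0.05,"z":0.25,"yaw":0},{"x":0,"y":0,"z":0,"yaw":0}]' && python3 -m inch '[{"x":0,"y":0,"z":0,"yaw":0},{"x":0,"y":0,"z":0,"yaw":0},{"x":0,"y":0,"z":0,"yaw":0},{"x":0,"y":0,"z":0,"yaw":0},{"x":0,"y":0,"z":0,"yaw":0}]' -1 5 && python3 -m inch '[{"x":0,"y":0,"z":0,"yaw":0},{"x":0,"y":0,"z":0,"yaw":0},{"x":0,"y":0,"z":0,"yaw":0},{"x":0,"y":0,"z":0,"yaw":0},{"x":0,"y":0,"z":0,"yaw":0}]'
```

```text
time_s: 14.85
tcp_pos: [0.5511, 0.203, 0.1717]
eef_rot: [179.2, 1.9, 177.6]
contact_force: [0.5, -0.8, -0.3]
gripper_width: 0.0876
time_s: 15.27
tcp_pos: [0.5525, 0.2035, 0.1744]
eef_rot: [179.1, 2.1, 177.6]
contact_force: [-1.1, -0.7, 0.4]
gripper_width: 0.0597
time_s: 15.68
tcp_pos: [0.5524, 0.2032, 0.1744]
eef_rot: [179.2, 2.0, 177.6]
contact_force: [0.2, -0.7, -0.3]
gripper_width: 0.0305
```

```bash
python3 -m inch '[{"x":0,"y":0,"z":0,"yaw":0},{"x":0,"y":0,"z":0,"yaw":0},{"x":0,"y":0,"z":0,"yaw":0}]' -1 60; cat > rock.py <<'E'
import numpy as np
from scipy.spatial.transform import Rotation as R
rim=np.array([-6,0,147.]);a=np.array([-.469,0,.883]);J=R.from_euler('y',-28,degrees=True)
off=np.array([-19,0,174.4])-rim; T0=R.from_euler('xz',[180,180],degrees=True)
def tcp(psi,h=None,b=None):
    # psi rack yaw; h extra axis lift; returns TCP in rack mm, n in jar
    Q=R.from_euler('z',psi,degrees=True); n=J.inv().apply(Q.apply(a)); s=np.hypot(n[0],n[1])
    z=29*s if h is None else h
    return rim+J.apply([0,0,z])+Q.apply(off), n, z, Q*T0
def table(seq):
    p0,n0,_,R0=tcp(*seq[0]); P=[]
    for q in seq[1:]:
        p,n,z,Rt=tcp(*q); d=R0.inv().apply(p-p0)
        g=J.inv().apply(R.from_euler('z',q[0],degrees=True).apply(a))*34
        print(q,'n',n.round(3),'zc',round(z,1),'grip_y',round(g[1],1),'row xyz',(d/25).round(3),'yaw',round((seq_prev(seq,q)-q[0])/4,2)); p0,R0=p,Rt
def seq_prev(seq,q): return seq[seq.index(q)-1][0]
if __name__=='__main__':
    table([(0,)]+[(-3.9*i,) for i in range(1,9)])
    n=16; zs=np.interp(np.arange(1,n+1),[0,8,16],[7.0,10,15.5])
    table([(-31.2,7.0)]+[(-31.2+3.9*i,zs[i-1]) for i in range(1,n+1)])
E
python3 rock.py
```

```text
time_s: 15.93
tcp_pos: [0.5523, 0.203, 0.1746]
eef_rot: [179.2, 2.0, 177.6]
contact_force: [-0.4, 0.2, -0.3]
gripper_width: 0.0295
(-3.9,) n [0.001 0.032 0.999] zc 0.9 grip_y 1.1 row xyz [ 0.016  0.035 -0.032] yaw 0.97
(-7.8,) n [0.004 0.064 0.998] zc 1.9 grip_y 2.2 row xyz [ 0.016  0.034 -0.033] yaw 0.97
(-11.7,) n [0.009 0.095 0.995] zc 2.8 grip_y 3.2 row xyz [ 0.016  0.033 -0.033] yaw 0.97
(-15.6,) n [0.016 0.126 0.992] zc 3.7 grip_y 4.3 row xyz [ 0.016  0.032 -0.032] yaw 0.98
(-19.5,) n [0.024 0.157 0.987] zc 4.6 grip_y 5.3 row xyz [ 0.015  0.031 -0.032] yaw 0.98
(-23.4,) n [0.034 0.186 0.982] zc 5.5 grip_y 6.3 row xyz [ 0.015  0.03  -0.032] yaw 0.97
(-27.3,) n [0.047 0.215 0.975] zc 6.4 grip_y 7.3 row xyz [ 0.014  0.029 -0.031] yaw 0.98
(-31.2,) n [0.06  0.243 0.968] zc 7.3 grip_y 8.3 row xyz [ 0.013  0.028 -0.031] yaw 0.97
(-27.3, np.float64(7.375)) n [0.047 0.215 0.975] zc 7.4 grip_y 7.3 row xyz [ 0.005 -0.039 -0.013] yaw -0.97
(-23.4, np.float64(7.75)) n [0.034 0.186 0.982] zc 7.8 grip_y 6.3 row xyz [ 0.005 -0.039 -0.013] yaw -0.98
(-19.5, np.float64(8.125)) n [0.024 0.157 0.
[... 889 characters left out ...]
2.0625)) n [ 0.009 -0.095  0.995] zc 12.1 grip_y -3.2 row xyz [ 0.012 -0.034 -0.024] yaw -0.97
(15.599999999999998, np.float64(12.75)) n [ 0.016 -0.126  0.992] zc 12.8 grip_y -4.3 row xyz [ 0.011 -0.033 -0.024] yaw -0.97
(19.499999999999996, np.float64(13.4375)) n [ 0.024 -0.157  0.987] zc 13.4 grip_y -5.3 row xyz [ 0.011 -0.032 -0.024] yaw -0.97
(23.400000000000002, np.float64(14.125)) n [ 0.034 -0.186  0.982] zc 14.1 grip_y -6.3 row xyz [ 0.011 -0.031 -0.024] yaw -0.98
(27.3, np.float64(14.8125)) n [ 0.047 -0.215  0.975] zc 14.8 grip_y -7.3 row xyz [ 0.011 -0.03  -0.024] yaw -0.97
(31.2, np.float64(15.5)) n [ 0.06  -0.243  0.968] zc 15.5 grip_y -8.3 row xyz [ 0.01  -0.029 -0.024] yaw -0.97
```

```bash
cat > chk.py <<'E'
import sys,numpy as np
from scipy.spatial.transform import Rotation as R
from plant import r
s=r.get_state()
E=lambda e:R.from_euler('xyz',e,degrees=True)
K=R.from_euler('z',-2.16,degrees=True); J=R.from_euler('y',-28,degrees=True); A=K*J
p0=np.array([.5523,.2030,.1746])*1e3; R0=E([179.2,2.0,177.6]); off=K.apply([-13,0,27.4])
p=s['tcp_pos']*1e3; Rn=E(s['eef_rot']); Q=Rn*R0.inv()
c=A.inv().apply(p-p0-(Q.apply(off)-off)); n=A.inv().apply(Q.apply(A.apply([0,0,1])))
f=A.inv().apply(s['contact_force'])
print('t',round(s['time_s'],2),'yaw',s['eef_rot'].round(1),'collar c',c.round(1),'n',n.round(3),'grip_y',(c+34*n)[1].round(1),'F jar axes',f.round(1),'M',s['moment'].round(2),'w',round(s['gripper_width'],4),'j6',s['joints'][5].round(0))
if len(sys.argv)>1: # psi zc : rows to get there in N rows
    psi,zc,N=map(float,sys.argv[1:4])
    Qt=R.from_euler('z',psi,degrees=True); pt=p0+A.apply([0,0,zc])+Qt.apply(off)-off
    d=Rn.inv().apply(pt-p)/25/N
    dy=-(psi-(s['eef_rot'][2]-177.6+180)%360+180)/4/N
    print('rows',d.round(3),'yaw',round(dy,2))
E
for i in 1 2; do :; done
python3 -m inch '[{"x":0.02,"y":0.035,"z":-0.03,"yaw":0.97},{"x":0.02,"y":0.035,"z":-0.03,"yaw":0.97}]'; python3 chk.py -15.6 3.7 2
```

```text
time_s: 16.1
tcp_pos: [0.551, 0.2045, 0.1751]
eef_rot: [178.9, 1.8, 169.7]
contact_force: [1.3, 0.7, -3.2]
gripper_width: 0.0295
t 16.1 yaw [178.9   1.8 169.7] collar c [-1.1 -0.3  1.2] n [0.006 0.061 0.998] grip_y 1.8 F jar axes [-0.4  0.8 -3.5] M [ 0.34 -0.06  0.22] w 0.0295 j6 -141.0
rows [ 0.002  0.043 -0.054] yaw 0.96
```

```bash
python3 -m inch '[{"x":0.0,"y":0.045,"z":-0.04,"yaw":0.97},{"x":0.0,"y":0.045,"z":-0.04,"yaw":0.97}]'; python3 chk.py -23.4 5.5 2
```

```text
time_s: 16.27
tcp_pos: [0.55, 0.2067, 0.176]
eef_rot: [178.8, 1.5, 161.6]
contact_force: [-5.7, 0.0, 2.7]
gripper_width: 0.0298
t 16.27 yaw [178.8   1.5 161.6] collar c [-2.2  0.2  2.6] n [0.023 0.121 0.992] grip_y 4.4 F jar axes [-3.8 -0.2  5.1] M [0.15 2.03 0.36] w 0.0298 j6 -149.0
rows [-0.011  0.038 -0.069] yaw 0.92
```

```bash
python3 -m inch '[{"x":-0.03,"y":0.04,"z":-0.06,"yaw":0.97},{"x":-0.02,"y":0.04,"z":-0.06,"yaw":0.97}]'; python3 chk.py -31.2 7.3 2
```

```text
time_s: 16.43
tcp_pos: [0.5492, 0.2085, 0.1774]
eef_rot: [178.7, 1.1, 153.4]
contact_force: [-2.2, 1.9, -3.8]
gripper_width: 0.0295
t 16.43 yaw [178.7   1.1 153.4] collar c [-3.   0.5  4.5] n [0.048 0.179 0.983] grip_y 6.5 F jar axes [-3.8  1.8 -2.2] M [0.52 1.13 0.31] w 0.0295 j6 -157.0
rows [-0.023  0.041 -0.072] yaw 0.88
```

```bash
python3 -m inch '[{"x":-0.05,"y":0.045,"z":-0.07,"yaw":0.95},{"x":-0.04,"y":0.045,"z":-0.07,"yaw":0.95}]'; python3 chk.py -31.2 7.3 2
```

```text
time_s: 16.6
tcp_pos: [0.5489, 0.2095, 0.1785]
eef_rot: [178.8, 0.6, 145.5]
contact_force: [-2.7, 2.8, -6.5]
gripper_width: 0.0301
t 16.6 yaw [178.8   0.6 145.5] collar c [-3.7  0.   6. ] n [0.082 0.232 0.969] grip_y 7.9 F jar axes [-5.5  2.7 -4.4] M [1.45 0.75 0.87] w 0.0301 j6 -165.0
rows [-0.032  0.029 -0.05 ] yaw -0.11
```

```bash
python3 -m inch '[{"x":-0.04,"y":0.1,"z":-0.07,"yaw":0.5},{"x":-0.03,"y":0.06,"z":-0.05,"yaw":0.2}]'; python3 chk.py -31.2 8.5 2;  python3 -m inch '[{"x":-0.02,"y":0.05,"z":-0.05,"yaw":0}]'; python3 chk.py; python3 - <<'E'
from h import *
cap('scene','s4'); a=cv2.imread('pics/s4.png')[200:310,250:370]; cv2.imwrite('pics/v4.png',cv2.resize(a,(654,600),interpolation=cv2.INTER_CUBIC))
E
```

```text
time_s: 16.77
tcp_pos: [0.5489, 0.2108, 0.1794]
eef_rot: [179.1, 0.3, 142.4]
contact_force: [-4.5, -0.4, 0.2]
gripper_width: 0.0295
t 16.77 yaw [179.1   0.3 142.4] collar c [-3.9  0.6  7. ] n [0.101 0.255 0.962] grip_y 9.3 F jar axes [-3.9 -0.6  2.3] M [-0.39  1.22  0.15] w 0.0295 j6 -168.0
rows [-0.037  0.005 -0.055] yaw -0.5
time_s: 16.85
tcp_pos: [0.5489, 0.211, 0.1797]
eef_rot: [179.3, 0.2, 142.3]
contact_force: [-1.6, -1.3, -2.4]
gripper_width: 0.03
t 16.85 yaw [179.3   0.2 142.3] collar c [-3.8  0.8  7.4] n [0.104 0.256 0.961] grip_y 9.5 F jar axes [-2.5 -1.4 -1.4] M [-0.86  0.8  -0.1 ] w 0.03 j6 -168.0
```

View pics/v4.png

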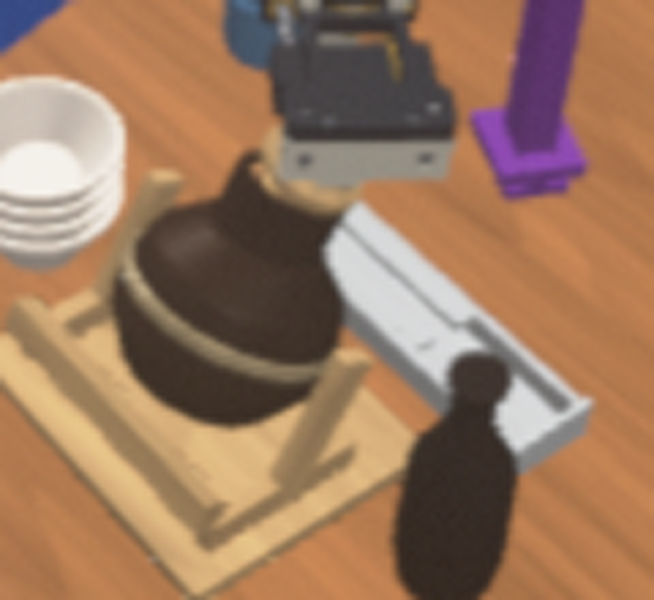

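```bash
python3 chk.py -20 8.6 4
```

```text
t 16.9 yaw [179.3   0.2 142.4] collar c [-3.7  0.9  7.5] n [0.104 0.256 0.961] grip_y 9.6 F jar axes [-4.9 -0.5  4.5] M [-0.39  2.35 -0.09] w 0.0298 j6 -168.0
rows [-0.023 -0.026 -0.023] yaw -0.95
```

```bash
python3 -m inch '[{"x":-0.025,"y":-0.03,"z":-0.02,"yaw":-0.95},{"x":-0.025,"y":-0.03,"z":-0.02,"yaw":-0.95},{"x":-0.025,"y":-0.03,"z":-0.02,"yaw":-0.95},{"x":-0.025,"y":-0.03,"z":-0.02,"yaw":-0.95}]';python3 chk.py -4 10.5 4
```

```text
time_s: 17.23
tcp_pos: [0.5475, 0.2071, 0.1816]
eef_rot: [179.5, 0.2, 158.1]
contact_force: [-7.2, 0.6, 5.2]
gripper_width: 0.0295
t 17.23 yaw [179.5   0.2 158.1] collar c [-2.7 -0.3  9. ] n [0.055 0.151 0.987] grip_y 4.9 F jar axes [-3.9  0.3  8. ] M [-0.1   2.96 -0.25] w 0.0295 j6 -152.0
rows [-0.011 -0.028 -0.023] yaw -0.97
```

```bash
python3 -m inch '[{"x":-0.01,"y":-0.03,"z":-0.02,"yaw":-0.97},{"x":-0.01,"y":-0.03,"z":-0.02,"yaw":-0.97},{"x":-0.01,"y":-0.03,"z":-0.02,"yaw":-0.97},{"x":-0.01,"y":-0.03,"z":-0.02,"yaw":-0.97}]';python3 chk.py 12 12.2 4
```

```text
time_s: 17.57
tcp_pos: [0.5469, 0.2038, 0.1848]
eef_rot: [179.5, 0.3, 174.6]
contact_force: [-3.8, -3.2, 2.8]
gripper_width: 0.0293
t 17.57 yaw [179.5   0.3 174.6] collar c [-1.  -0.2 11.6] n [0.031 0.028 0.999] grip_y 0.8 F jar axes [-2.  -3.3  4.2] M [-1.19  1.4  -0.2 ] w 0.0293 j6 -135.0
rows [-0.002 -0.033 -0.006] yaw -0.94
```

```bash
python3 -m inch '[{"x":-0.01,"y":-0.035,"z":-0.005,"yaw":-0.97},{"x":-0.01,"y":-0.035,"z":-0.005,"yaw":-0.97},{"x":-0.01,"y":-0.035,"z":-0.005,"yaw":-0.97}]';python3 chk.py 24 13.8 3
```

```text
time_s: 17.82
tcp_pos: [0.5465, 0.1999, 0.1864]
eef_rot: [179.7, 0.3, -173.1]
contact_force: [-5.0, -2.1, 4.5]
gripper_width: 0.0295
t 17.82 yaw [ 179.7    0.3 -173.1] collar c [-0.5 -1.6 13.2] n [ 0.034 -0.065  0.997] grip_y -3.8 F jar axes [-2.2 -2.3  6.2] M [-0.79  1.89 -0.22] w 0.0295 j6 -122.0
rows [-0.    -0.026 -0.005] yaw -1.22
```

```bash
python3 -m inch '[{"x":0,"y":-0.03,"z":-0.01,"yaw":-1},{"x":0,"y":-0.03,"z":-0.01,"yaw":-1},{"x":0,"y":-0.03,"z":-0.01,"yaw":-1}]';python3 chk.py 32 15.5 3;python3 -m inch '[{"x":0,"y":-0.03,"z":-0.02,"yaw":-1},{"x":0,"y":-0.03,"z":-0.02,"yaw":-1},{"x":0,"y":-0.03,"z":-0.02,"yaw":-1}]';python3 chk.py 35 15.5 1
```

```text
time_s: 18.07
tcp_pos: [0.5465, 0.1951, 0.1883]
eef_rot: [179.9, 0.2, -160.3]
contact_force: [-2.8, -2.7, 2.1]
gripper_width: 0.0292
t 18.07 yaw [ 179.9    0.2 -160.3] collar c [-0.1 -3.9 15.1] n [ 0.056 -0.156  0.986] grip_y -9.2 F jar axes [-1.3 -2.8  3.1] M [-1.17  1.18 -0.17] w 0.0292 j6 -109.0
rows [-0.009  0.014  0.   ] yaw -0.83
time_s: 18.32
tcp_pos: [0.5474, 0.1909, 0.1902]
eef_rot: [-179.9, 0.2, -147.7]
contact_force: [-0.5, -3.4, -1.5]
gripper_width: 0.0292
t 18.32 yaw [-179.9    0.2 -147.7] collar c [ 0.7 -5.7 16.8] n [ 0.095 -0.24   0.966] grip_y -13.9 F jar axes [-1.  -3.4 -1.2] M [-1.44  0.03 -0.11] w 0.0292 j6 -96.0
rows [-0.095  0.17   0.076] yaw -0.06
```

```bash
python3 - <<'E'
from h import *
cap('scene','s5');cap('wrist','w5'); a=cv2.imread('pics/s5.png')[200:310,250:370]; b=cv2.imread('pics/w5.png')[130:290,140:360]
cv2.imwrite('pics/v5.png',np.hstack([cv2.resize(a,(400,367),interpolation=cv2.INTER_CUBIC),cv2.resize(b,(400,367))]))
E
python3 chk.py
```

```text
t 18.42 yaw [-1.799e+02  1.000e-01 -1.478e+02] collar c [ 0.7 -5.8 17. ] n [ 0.094 -0.239  0.966] grip_y -13.9 F jar axes [-1.1 -3.3  2.8] M [-1.52  1.01 -0.04] w 0.0296 j6 -96.0
```

View pics/v5.png

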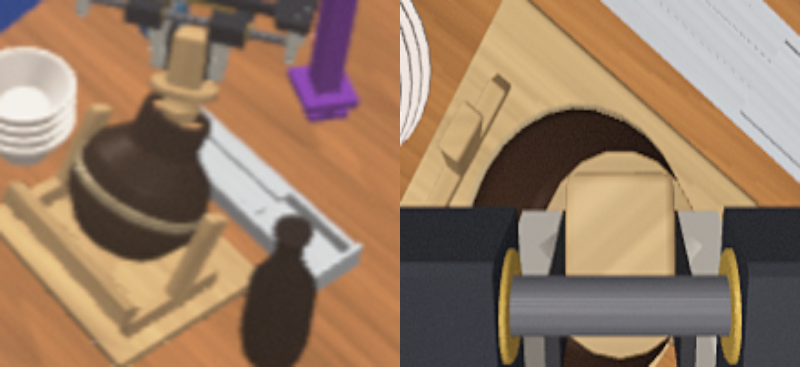

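```bash
python3 -m inch '[{"x":0,"y":-0.06,"z":-0.06,"yaw":-0.5},{"x":0.0,"y":-0.03,"z":-0.06,"yaw":0}]'; python3 chk.py 36 22 3
```

```text
time_s: 18.58
tcp_pos: [0.5486, 0.1898, 0.1928]
eef_rot: [-180.0, 0.2, -146.0]
contact_force: [-0.7, 1.1, -1.9]
gripper_width: 0.0297
t 18.58 yaw [-180.     0.2 -146. ] collar c [ 2.9 -6.5 18.6] n [ 0.101 -0.252  0.962] grip_y -15.0 F jar axes [-1.6  1.1 -1.3] M [0.51 0.06 0.02] w 0.0297 j6 -94.0
rows [ 0.005  0.098 -0.016] yaw 0.04
```

```bash
python3 -m inch '[{"x":0.05,"y":0.08,"z":-0.15,"yaw":0},{"x":0.08,"y":0.08,"z":-0.2,"yaw":0}]'; python3 chk.py; python3 -m inch '[{"x":0.12,"y":0.09,"z":-0.3,"yaw":0},{"x":0.15,"y":0.11,"z":-0.35,"yaw":0}]'; python3 chk.py
```

```text
time_s: 18.75
tcp_pos: [0.5442, 0.1915, 0.2014]
eef_rot: [-180.0, 0.2, -146.3]
contact_force: [0.3, -0.2, -0.5]
gripper_width: 0.0298
t 18.75 yaw [-180.     0.2 -146.3] collar c [ 3.  -4.9 28.3] n [ 0.099 -0.25   0.963] grip_y -13.4 F jar axes [ 0.  -0.2 -0.6] M [ 0.02  0.02 -0.06] w 0.0298 j6 -95.0
time_s: 18.92
tcp_pos: [0.5354, 0.1924, 0.2185]
eef_rot: [-180.0, 0.2, -146.4]
contact_force: [-0.3, -0.1, -0.4]
gripper_width: 0.0296
t 18.92 yaw [-180.     0.2 -146.4] collar c [ 3.3 -4.5 47.5] n [ 0.099 -0.249  0.963] grip_y -12.9 F jar axes [-0.5 -0.1 -0.2] M [ 0.04  0.02 -0.03] w 0.0296 j6 -96.0
```

```bash
python3 -m inch '[{"x":0.1,"y":0.1,"z":-0.6,"yaw":0},{"x":0,"y":0,"z":-1,"yaw":0},{"x":0,"y":0,"z":-1,"yaw":0},{"x":0,"y":0,"z":-0.6,"yaw":0},{"x":0.33,"y":-0.5,"z":0,"yaw":0}]' && python3 -m inch '[{"x":0.66,"y":-1,"z":0,"yaw":0},{"x":0.66,"y":-1,"z":0,"yaw":0},{"x":0.66,"y":-1,"z":0,"yaw":0},{"x":0.66,"y":-1,"z":0,"yaw":0},{"x":0.66,"y":-1,"z":0,"yaw":0}]' && python3 -m inch '[{"x":0.66,"y":-1,"z":0,"yaw":0},{"x":0.66,"y":-1,"z":0,"yaw":0},{"x":0.66,"y":-1,"z":0,"yaw":0},{"x":0,"y":0,"z":0,"yaw":0}]'
```

```text
time_s: 19.33
tcp_pos: [0.5297, 0.1801, 0.3086]
eef_rot: [-180.0, 0.6, -146.4]
contact_force: [-0.4, 0.5, 0.1]
gripper_width: 0.0297
time_s: 19.75
tcp_pos: [0.5283, 0.0276, 0.3121]
eef_rot: [-180.0, 1.2, -146.1]
contact_force: [0.6, -0.3, -1.0]
gripper_width: 0.0296
time_s: 20.08
tcp_pos: [0.5252, -0.0712, 0.3132]
eef_rot: [-179.9, 1.3, -146.3]
contact_force: [-0.7, -0.6, -1.2]
gripper_width: 0.0299
```

```bash
python3 -m inch '[{"x":0.6,"y":-1,"z":0,"yaw":0},{"x":0.6,"y":-1,"z":0,"yaw":0},{"x":0.6,"y":-1,"z":0,"yaw":0},{"x":0.2,"y":-0.4,"z":0.5,"yaw":0},{"x":0,"y":0,"z":1,"yaw":0}]' && python3 -m inch '[{"x":0,"y":0,"z":1,"yaw":0},{"x":0,"y":0,"z":1,"yaw":0},{"x":0,"y":0,"z":1,"yaw":0},{"x":0,"y":0,"z":0.5,"yaw":0},{"x":0,"y":0,"z":0,"yaw":0}]'; python3 - <<'E'
from h import *
cap('scene','s6');a=cv2.imread('pics/s6.png')[110:250,150:310]; cv2.imwrite('pics/v6.png',cv2.resize(a,(685,600),interpolation=cv2.INTER_CUBIC))
s=r.get_state();print(s['tcp_pos'],s['eef_rot'])
E
```

```text
time_s: 20.5
tcp_pos: [0.5309, -0.176, 0.2811]
eef_rot: [-179.5, 1.9, -146.5]
contact_force: [0.9, 1.2, -0.9]
gripper_width: 0.0294
time_s: 20.92
tcp_pos: [0.5291, -0.177, 0.1882]
eef_rot: [-179.6, 1.9, -146.9]
contact_force: [-1.1, -0.5, 0.3]
gripper_width: 0.0297
[ 0.52952783 -0.17703994  0.18939049] [-179.52326204    1.9296492  -146.90537789]
```

View pics/v6.png

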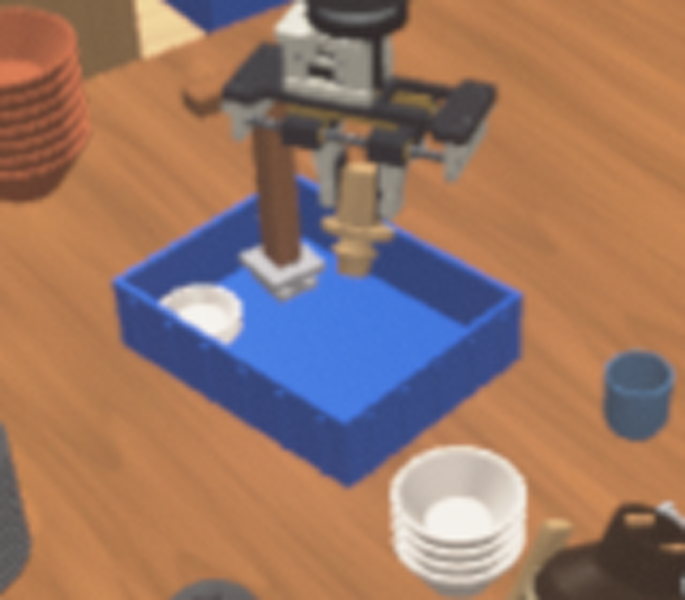

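```bash
python3 -m inch '[{"x":-0.2,"y":0.3,"z":0.8,"yaw":0},{"x":0,"y":0,"z":1,"yaw":0},{"x":0,"y":0,"z":1,"yaw":0},{"x":0,"y":0,"z":0.6,"yaw":0},{"x":0,"y":0,"z":0,"yaw":0}]' && python3 -m inch '[{"x":0,"y":0,"z":0.3,"yaw":0},{"x":0,"y":0,"z":0.1,"yaw":0}]'
```

```text
time_s: 21.38
tcp_pos: [0.5376, -0.1671, 0.1112]
eef_rot: [-179.0, 2.6, -146.8]
contact_force: [-1.2, 0.2, -0.7]
gripper_width: 0.0299
time_s: 21.55
tcp_pos: [0.5397, -0.167, 0.1037]
eef_rot: [-178.8, 2.7, -146.8]
contact_force: [0.2, 0.0, -1.4]
gripper_width: 0.0299
```

```bash
python3 -m inch '[{"x":0,"y":0,"z":0.6,"yaw":0},{"x":0,"y":0,"z":0.45,"yaw":0},{"x":0,"y":0,"z":0.15,"yaw":0}]' && python3 -m inch '[{"x":0,"y":0,"z":0.15,"yaw":0},{"x":0,"y":0,"z":0.15,"yaw":0}]'
```

```text
time_s: 21.8
tcp_pos: [0.5448, -0.167, 0.0775]
eef_rot: [-178.6, 3.1, -146.7]
contact_force: [-1.1, -0.1, -1.2]
gripper_width: 0.0295
time_s: 21.97
tcp_pos: [0.546, -0.167, 0.0706]
eef_rot: [-178.5, 3.2, -146.7]
contact_force: [-0.3, -0.5, -0.3]
gripper_width: 0.0299
```

Now reduce the grip and keep easing down until it touches.

```bash
python3 -m inch '[{"x":0,"y":0,"z":0.15,"yaw":0},{"x":0,"y":0,"z":0.1,"yaw":0}]' -1 10 && python3 -m inch '[{"x":0,"y":0,"z":0.12,"yaw":0},{"x":0,"y":0,"z":0.12,"yaw":0}]' && python3 -m inch '[{"x":0,"y":0,"z":0.12,"yaw":0},{"x":0,"y":0,"z":0.12,"yaw":0}]'
```

```text
time_s: 22.13
tcp_pos: [0.547, -0.1673, 0.0655]
eef_rot: [-178.4, 3.2, -146.7]
contact_force: [-4.9, 1.2, 16.3]
gripper_width: 0.0298
time_s: 22.3
tcp_pos: [0.5474, -0.1676, 0.062]
eef_rot: [-178.4, 3.2, -146.6]
contact_force: [-6.4, 2.6, 15.4]
gripper_width: 0.03
time_s: 22.47
tcp_pos: [0.5471, -0.1677, 0.0588]
eef_rot: [-178.3, 3.2, -146.5]
contact_force: [-7.4, 2.4, 15.6]
gripper_width: 0.0303
```

```bash
python3 -m inch '[{"x":0,"y":0,"z":0.15,"yaw":0},{"x":0,"y":0,"z":0.15,"yaw":0},{"x":0,"y":0,"z":0.15,"yaw":0},{"x":0,"y":0,"z":0.15,"yaw":0}]' -1 5 && python3 -m inch '[{"x":0,"y":0,"z":0,"yaw":0},{"x":0,"y":0,"z":0,"yaw":0},{"x":0,"y":0,"z":0,"yaw":0},{"x":0,"y":0,"z":0,"yaw":0},{"x":0,"y":0,"z":0,"yaw":0}]' 0.2 && python3 -m inch '[{"x":0,"y":0,"z":0,"yaw":0},{"x":0,"y":0,"z":0,"yaw":0},{"x":0,"y":0,"z":0,"yaw":0},{"x":0,"y":0,"z":-0.4,"yaw":0},{"x":0,"y":0,"z":-1,"yaw":0}]' && python3 -m inch '[{"x":0,"y":0,"z":-1,"yaw":0},{"x":0,"y":0,"z":-1,"yaw":0},{"x":0,"y":0,"z":-1,"yaw":0},{"x":0,"y":0,"z":-1,"yaw":0},{"x":0,"y":0,"z":-1,"yaw":0}]'
```

```text
time_s: 22.8
tcp_pos: [0.548, -0.1682, 0.0564]
eef_rot: [-178.1, 3.2, -146.2]
contact_force: [-16.6, 7.8, 40.5]
gripper_width: 0.0305
time_s: 23.22
tcp_pos: [0.5498, -0.1682, 0.0608]
eef_rot: [-177.8, 3.5, -146.1]
contact_force: [-2.1, 0.1, 0.8]
gripper_width: 0.052
time_s: 23.63
tcp_pos: [0.5436, -0.1682, 0.0906]
eef_rot: [-178.3, 3.0, -146.2]
contact_force: [-0.0, 0.9, -0.0]
gripper_width: 0.0526
time_s: 24.05
tcp_pos: [0.5343, -0.1689, 0.2222]
eef_rot: [-178.3, 2.8, -146.2]
contact_force: [0.1, 0.8, -0.8]
gripper_width: 0.0525
```

```bash
python3 -m inch '[{"x":0,"y":0,"z":-1,"yaw":0},{"x":0,"y":0,"z":-1,"yaw":0},{"x":0,"y":0.5,"z":-1,"yaw":0},{"x":0,"y":0.5,"z":0,"yaw":0},{"x":0,"y":0,"z":0,"yaw":0}]'; python3 - <<'E'
from h import *
cap('scene','s7');a=cv2.imread('pics/s7.png')[110:330,150:370]; cv2.imwrite('pics/v7.png',cv2.resize(a,(600,600),interpolation=cv2.INTER_CUBIC))
E
```

```text
time_s: 24.47
tcp_pos: [0.5166, -0.1489, 0.3109]
eef_rot: [-177.8, 3.4, -146.2]
contact_force: [-1.2, 0.3, -1.2]
gripper_width: 0.0525
```

View pics/v7.png

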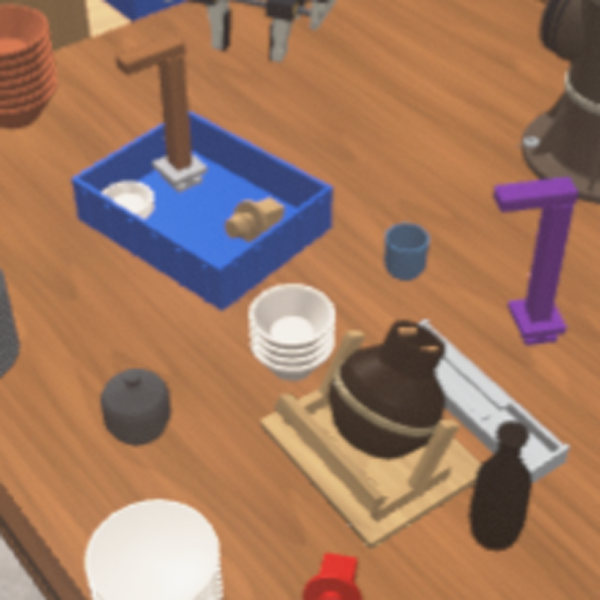

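The picture shows the keeper upright in the crate (178,170) and the stopper lying on the crate floor (255,218). The jar is home with both corks visible, and the crockery looks undisturbed. I'm handing in.

```bash
python3 - <<'E'
from h import *
def keep(f,f2):
    A,B=np.load('pics/'+f+'.npz')['p'].astype(int),np.load('pics/'+f2+'.npz')['p'].astype(int); return abs(A-B)[240:300,275:330].mean()
print('jar area diff vs start',keep('scene','s7'))
print(r.close_job())
E
```

```text
jar area diff vs start 6.525959595959596
the job is handed in; nothing more can be done
None
```

The keeper is standing upright in the empty part of the crate and the stopper is lying on the crate floor. I handed the job in at about 24.5 s of the 72 s; no verdict is reported.

- **Keeper:** I slid it about 100 mm to the open end of the track, lifted it off (about 3.8 N, its own weight) and stood it in the crate. It dropped the last 2–3 mm when I let go.
- **Stopper:** The arm could only turn about the vertical, so I rocked the leaning stopper by turning it about 35° each way while shifting the tool.
    - **Towards the open end:** it tipped about 15°, with the middle of the handle about 9 mm over.
    - **The other way:** the middle of the handle went about 14 mm over.
    - **Release:** the twisting force dropped off both times as a cork let go, and it then lifted out with almost no force.
- **Jar:** I measured no pull above about 5 N along its axis during the rocking. Pictures during the rocking and at the end show the jar home in its cradle.
- **Last checks:** The final picture shows the keeper upright, the stopper in the crate, the other crockery apparently where it was, and the gripper clear of everything.

- **Possible problem:** while I was setting the stopper down, the force reading briefly reached 40.5 N, pressing through the held stopper onto the crate floor. The 40 N limit is for the arm and the gripper's body, so I don't think it counts, but I couldn't confirm that.
- **Rough check:** a before-and-after image comparison around the jar gave a small difference (6.5 grey levels out of 255). That comparison only shows that nothing large moved there.

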